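# Open the sprung bayonet cap of an aspirator's filter well

### The job

Open the aspirator's filter well: push the cap straight down against its spring until you feel the bump stop, without forcing it, turn it anticlockwise (seen from above) past its catch until it comes free, and lift it straight out. Stand the cap upright on its stem in the square steel tray, and leave everything else where it is. Never press, twist or pull the cap against the aspirator with more than 22 N.

Things in the scene. Friction and masses are not known exactly. Their poses are not given: they have to be found in the camera images.
- aspirator: Bench aspirator unit: white box 180 x 140 mm in plan, 60 mm high, fixed; origin at the centre of its underside, x along its length, z up. On its top, centred 30 mm from the origin towards -x, stands its filter well: an upright aluminium collar 60 mm across and 36 mm high, closed by the sprung cap. On the other half are a hose stub and a gauge, at most 34 mm high.
- well_mouth (a point): Centre of the collar's rim, on the well's axis, 96 mm above the bench; axes as the aspirator's. Turn the pressed cap anticlockwise seen from above: its lugs come under the lip's two slots 61 degrees (give or take 6) from closed; a solid stop follows at about 68. Eased up there, the spring raises the cap up to 8 mm and it lifts straight out. Over 22 N of cap on aspirator is too much.
- cap_centre (a point): Loose grey cap closing the well: its centre, on its axis, half-way up its 54 mm height; z up, x along its grip bar. Its round flange, 52 mm across, 5 mm thick, has its top 6 mm above this point; on it stands the grip bar, 44 mm along x, 12 mm across y, 21 mm high. Closed, the flange's underside is 16 mm above the collar's rim, and the bar is within 2 degrees of the aspirator's x.
- cap: The same cap, about 90 g; origin at the foot of its stem, 27 mm below its centre, axes as there. The stem below the flange is 28 mm across and 28 mm long; at its foot two lugs stand out along +x and -x, 44 mm over both, 8 mm wide, 5 mm thick.
- lug_seat (a point): Point on the well's axis, 84 mm above the bench, where the closed cap's foot rests. A spring pushes the cap up with 6 N, plus 0.3 N per mm pressed. Catch teeth block turning until it is pushed 2 to 11 mm down: that depth differs and cannot be seen. 1 mm past it a hard bump stop (25 N per mm) adds to the spring's 7 to 10 N: press until it is felt, about 14 N in all, and turn so pressed.
- tray: Shallow square steel tray, 130 x 130 mm, walls 4 mm thick, 14 mm high, floor 4 mm thick, fixed to the bench; origin at the centre of its underside.
- tray_floor (a point): Centre of the tray's inner floor, 4 mm above the bench.
- dishes: Bystander: two stacked culture dishes, 80 mm across, 32 mm high; origin under its centre.
- marker: Bystander: marker pen lying on the bench, about 122 mm long, 14 mm high; origin under its centre.
- flask: Bystander: flat culture flask lying down, 123 x 60 x 28 mm; origin under its body.
- jar: Bystander: glass jar with a lid, 70 mm across, 85 mm high; origin under its centre.
- tipbox: Bystander: pipette tip box, 125 x 85 x 57 mm; origin under its centre.
- beaker: Bystander: glass beaker, 70 mm across, 85 mm high; origin under its centre.
- rack: Bystander: tube rack, 100 x 210 mm, 84 mm high with its tubes; origin under its centre.
- spray: Bystander: white bottle, 72 mm across, 190 mm high; origin under its centre.
Mind the look-alikes: they are no part of the job. There is more than one size of the cap; the job needs the smallest.

How it is judged:
On the way, in this order (a step that is already met when the one before it is completed fails the run):
1. the cap is turned out of its catch while still in the well (angle between the x axis of cap and the x axis of aspirator, either way round above 0.9 rad and horizontal distance between cap_centre and well_mouth below 0.006 m and z of cap_centre in the frame of aspirator below 0.124 m and angle between cap's own z axis and vertical below 0.15 rad), for 0.1 s.
2. the cap is lifted clear of the collar (z of cap_centre in the frame of well_mouth above 0.035 m), for 0.1 s.
At the end, for the whole second after the job is handed in: The cap stands upright (within 0.12 rad) on its stem on the tray's floor, its axis within 45 mm of the tray's centre and its foot within 3.5 mm of the floor, released and at rest (horizontal distance between cap_centre and tray_floor below 0.045 m and angle between cap's own z axis and vertical below 0.12 rad and z of cap_centre in the frame of tray_floor between 0.0235 and 0.0305 m and linear speed of cap below 0.02 m/s and angular speed of cap below 0.2 rad/s); the robot touches nothing.
It fails at once if the cap is pressed, twisted or pulled against the aspirator with more than 22 N (contact force between cap and aspirator above 22 N).
It fails at once if a bystander is moved by more than 20 mm or tipped by more than 0.5 rad (distance of any of dishes, marker, flask, jar, tipbox, beaker, rack, spray from where it was at the start of the episode above 0.02 m or angle between any of dishes, marker, flask, jar, tipbox, beaker, rack, spray's own z axis and vertical above 0.5 rad).
It also fails if it takes over 69 s, if anything falls off the work surface, if the arm or the gripper's body presses on something with over 40 N, if the wrist force passes 120 N, or if a joint passes its speed limit or range.

### The arm

A 7-joint arm with a two-finger parallel gripper is mounted at the origin on the work surface. World frame = base frame: x ahead of the robot, y to its left, z up, the work surface at z = 0. Lengths are in m, angles in rad, forces in N, time in s.
With the tool pointing down it reaches from about 0.425 to 0.925 m from the base axis. Payload 6.8 kg.
Tool frame: the origin (TCP) lies between the finger pads; the fingertips stand finger_overhang ahead of it and the grasp point (between the pads) lies 6 mm ahead of it (finger_overhang is the distance from the TCP to the fingertips, in m); z points along the fingers, y is the line along which they close (so a half turn about z gives the same grasp; the last joint's range is limited). The gripper opens to 85 mm and grips with 20 to 120 N. Pads are 22 mm wide; open, the fingers measure 114 mm over their backs; the gripper's body (76 mm by 85 mm) begins 54 mm behind the grasp point. The pads swing forward as they close: fully open they stand 13 mm farther back than shut.
Start: joints at [-1.284, 0.477, 0.022, 1.555, -0.011, 1.109, -0.083], TCP at [0.26, 0.623, 0.256] pointing down, gripper open.
Joint ranges: [-2.96, 2.96], [-0.34, 2.1], [-1.41, 1.46], [0.24, 2.44], [-1.37, 4.51], [0.17, 1.92], [-2.96, 2.96]. Speed limits (rad/s): [2.39, 2.39, 3.14, 3.14, 3.14, 3.14, 3.14].

### API

Orientations are given as a unit quaternion [w, x, y, z].
In Python, from station import * gives the robot as it stands.
- The arm moves only by the tool drive_tool, never from a script. Its argument "increments" is a list of rows, each an object of numbers: "claw": the finger opening in m, from 0 to 0.0854; "dx", "dy", "dz": the shift along the tool's x, y, z in m; "wx", "wy", "wz": the turn, a rotation vector about the tool's x, y, z in degrees. A call has 1 to 20 rows; each row shifts and turns the commanded pose from where the row before left it, along the tool's axes as they then stand; what a row does not reach is not made up. A row lasts 1/8 s, in which the tool goes at most 62.5 mm and 10.7 degrees, less where a joint would pass 70% of its speed; a pose out of reach is approached as far as the arm can. A call with a gripper value outside its range is refused whole. The fingers move at their own pace and stop on an object; "newtons" is the grip in N (left out, the last holds). Time passes only in rows, so rows that do not move let the fingers close. It gives the time, the measured TCP pose, the force, the opening and the grip force at its end, in the units of the state.
- get_obs(): the state, without advancing time (a new reading comes with each control period).
- read_camera(name): name is "side" or "top" or "wrist"; returns (picture, depth): 400x640x3 uint8, red, green, blue; 400x640 float32, m along the optical axis (not along the pixel's ray), 0 where there is no reading.
- calibration(name): a dict with "intrinsics" (3x3 intrinsics, pixels), "R" (3x3) and "t" (3): a world point X has camera coordinates R X + t; the wrist camera has in their place "mount" (4x4, takes a point from camera to tool coordinates, whose origin is the TCP and whose axes are the flange's). Camera axes: x right, y down, z forward; pixel columns grow to the right and rows downward; lengths in m; the calibration is good to about 2 mm. A picture is of the moment at which its call begins: read the wrist's pose just before it. calibration takes no time and is no camera call.
- hand_in(): hands the job in; it is judged then, once.
The state is a dict: "t": time; "q": joint angles; "joint_vel": joint speeds; "joint_torque": joint torques, N m; "eef_pos": TCP position; "tool_rot": TCP orientation; "contact_force": force on the tool from outside, world axes, zero at the start; "torque": the same for the moment, N m; "gripper_width": opening from 0.0 (shut) to 1.0 (fully open); "grasp_force": force on a finger pad.
Only numpy, scipy, OpenCV 4.12 (cv2) and the standard library are available. Lean on these libraries where they do the work, as an engineer would, in place of code of your own. Each camera call takes 0.05 s, during which the arm holds its last target. There are 200 camera calls.

## Working session

There is one attempt and no reset: what is moved stays moved. The work goes in short steps, Python scripts to look and compute and a tool call to move; the robot and the scene stay as the last step left them, time stands still between calls to the robot, and variables do not carry over. Pictures are saved under pics/ and viewed, at most 10 in all, crops included, and the job is handed in when it is done.

Besides the shell and the picture viewer there is one more tool, called after ">>>" as name(argument=value, ...) on one line, values as JSON. drive_tool: Moves the arm, as the interface text tells. Its arguments: {"type":"object","properties":{"increments":{"type":"array","items":{"type":"object","properties":{"claw":{"type":"number"},"dx":{"type":"number"},"dy":{"type":"number"},"dz":{"type":"number"},"wx":{"type":"number"},"wy":{"type":"number"},"wz":{"type":"number"}}}},"newtons":{"type":"number"}},"required":["increments"]}

```bash
mkdir -p pics; python3 - <<'E'
from station import *
import cv2,numpy as np
o=get_obs();print({k:np.round(v,3).tolist() for k,v in o.items()})
for n in("top","side"):
    p,d=read_camera(n);cv2.imwrite(f"pics/{n}0.png",p[:,:,::-1]);np.savez(f"{n}0.npz",p=p,d=d)
    c=calibration(n);print(n,{k:np.round(v,3).tolist() for k,v in c.items()})
print(calibration("wrist"))
try: print(finger_overhang)
except Exception as e: print(e)
E
```

```text
{'t': 0.0, 'q': [-1.284, 0.478, 0.022, 1.556, -0.012, 1.109, -0.083], 'joint_vel': [-0.001, -0.0, -0.0, -0.0, -0.001, -0.001, 0.0], 'joint_torque': [0.001, -59.646, 1.608, -28.119, 0.012, 0.009, 0.0], 'eef_pos': [0.259, 0.623, 0.255], 'tool_rot': [-0.0, 0.196, 0.981, -0.001], 'contact_force': [0.466, -0.692, 0.003], 'torque': [0.057, 0.028, -0.027], 'grasp_force': 0.0, 'gripper_width': 1.0}
top {'intrinsics': [[437.11, 0.0, 317.208], [0.0, 437.11, 199.328], [0.0, 0.0, 1.0]], 'R': [[0.027, -1.0, 0.002], [-0.996, -0.027, -0.09], [0.09, 0.001, -0.996]], 't': [-0.01, 0.586, 1.215]}
side {'intrinsics': [[456.795, 0.0, 314.463], [0.0, 456.795, 206.493], [0.0, 0.0, 1.0]], 'R': [[0.685, -0.729, 0.01], [-0.441, -0.425, -0.79], [0.58, 0.537, -0.613]], 't': [-0.38, 0.327, 0.943]}
{'intrinsics': array([[303.23224604,   0.        , 318.95241968],
       [  0.        , 303.23224604, 199.71163808],
       [  0.        ,   0.        ,   1.        ]]), 'mount': array([[ 8.44891162e-04, -9.50086543e-01, -3.11985330e-01,
         7.92034647e-02],
       [ 9.99998723e-01,  3.79404289e-04,  1.55271138e-03,
         2.39472965e-05],
       [-1.35684162e-03, -3.11986243e-01,  9.50085650e-01,
        -1.17572656e-01],
       [ 0.00000000e+00,  0.00000000e+00,  0.00000000e+00,
         1.00000000e+00]])}
0.025
```

View pics/top0.png

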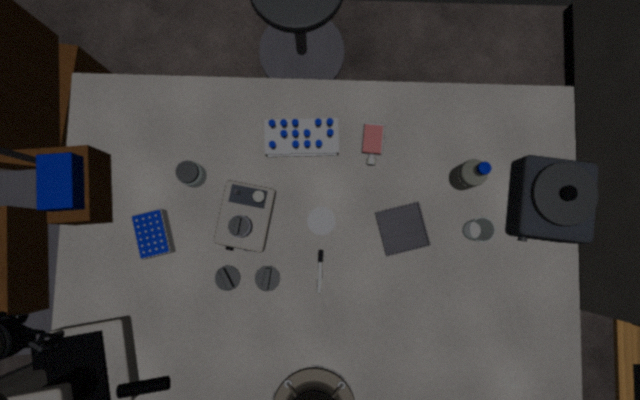

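View pics/side0.png

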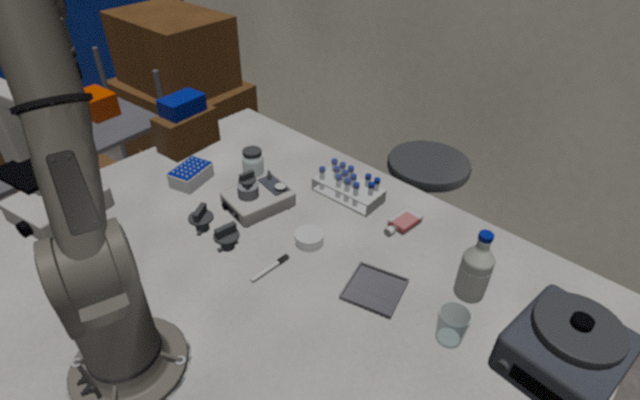

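The top view shows the aspirator at about (245,215), with its capped well at (240,226). The tray is at (402,228), and two loose look-alike caps lie at (228,278) and (267,279). The arm is out to the left.

```bash
cat > h.py <<'E'
from station import *
import cv2,numpy as np
from scipy.spatial.transform import Rotation as Ro
def cam(n,o=None):
    c=calibration(n);K=c["intrinsics"]
    if n!="wrist": return K,np.array(c["R"]).T,-np.array(c["R"]).T@np.array(c["t"])
    w,x,y,z=o["tool_rot"];M=Ro.from_quat([x,y,z,w]).as_matrix();m=c["mount"]
    return K,M@m[:3,:3],M@m[:3,3]+o["eef_pos"]
def cloud(n,d,o=None):
    K,R,t=cam(n,o);v,u=np.mgrid[:d.shape[0],:d.shape[1]]
    P=np.stack([(u-K[0,2])/K[0,0]*d,(v-K[1,2])/K[1,1]*d,d],-1)
    P=P@R.T+t;P[d==0]=np.nan;return P
def ray(n,uv,z,o=None):
    K,R,t=cam(n,o);uv=np.atleast_2d(uv)
    r=np.c_[(uv-K[:2,2])/[K[0,0],K[1,1]],np.ones(len(uv))]@R.T
    return t+r*((z-t[2])/r[:,2])[:,None]
def obs():
    o=get_obs();print({k:np.round(o[k],4).tolist() for k in("t","q","eef_pos","tool_rot","contact_force","torque","gripper_width","grasp_force")});return o
E
python3 - <<'E'
from h import *
z=np.load("top0.npz");p,d=z["p"],z["d"];P=cloud("top",d)
print("bench",np.nanmedian(P[300:340,350:500,2]))
def rect(m,name):
    m=m.astype(np.uint8);n,l,s,c=cv2.connectedComponentsWithStats(m)
    for i in range(1,n):
        if s[i,4]>40:
            pts=P[l==i];r=cv2.minAreaRect((pts[:,:2]*1000).astype(np.float32))
            print(name,c[i].round(1),s[i,4],np.nanmean(pts,0).round(4),np.round(r[0],1),np.round(r[1],1),round(r[2],1))
W=np.zeros(d.shape,bool);W[160:300,200:300]=1
Z=P[...,2]
rect(W&(Z>.045)&(Z<.075),"asp top");rect(W&(Z>.105)&(Z<.127),"flange");rect(W&(Z>.128),"bar");rect(W&(Z>.045),"asp all")
W[:]=0;W[190:270,360:440]=1
g=p.mean(2);print(g[225,400],g[225,360])
rect(W&(g<100),"tray");rect(W&(Z>.008),"traywall")
cv2.imwrite("pics/c.png",cv2.resize(p[160:310,190:300,::-1],None,fx=4,fy=4,interpolation=cv2.INTER_CUBIC))
E
```

```text
bench -0.0013823398988777047
asp top [245.  214.8] 2817 [0.5346 0.2037 0.0591] [531.1 206.9] [141.  182.8] 80.7
asp top [226.  278.4] 174 [0.3608 0.2467 0.0666] [359.4 250.9] [61.6 25.7] 33.6
asp top [266.6 279.2] 170 [0.3616 0.137  0.0657] [361.3 138.3] [61.2 33. ] 2.6
flange [238.5 225.6] 216 [0.5028 0.2101 0.1154] [503.  211.6] [49.9 48.1] 3.3
bar [236.7 225.2] 88 [0.5031 0.2113 0.136 ] [502.9 211.8] [12.1 43.3] 80.8
asp all [244.3 216.1] 3272 [0.5309 0.2042 0.0664] [531.1 206.9] [141.  182.8] 80.7
asp all [225.9 278.4] 182 [0.3608 0.2467 0.067 ] [359.4 250.9] [61.6 25.7] 33.6
asp all [266.5 279.2] 177 [0.3615 0.1372 0.0661] [361.3 138.3] [61.2 33. ] 2.6
62.666666666666664 98.66666666666667
tray [403.3 225.9] 3203 [ 0.5177 -0.2441  0.002 ] [ 525.4 -256. ] [298.7 121.1] 52.7
traywall [406.3 232.1] 233 [ 0.5    -0.2507  0.0123] [ 509.8 -240.3] [129.9 130.5] 15.4
```

View pics/c.png

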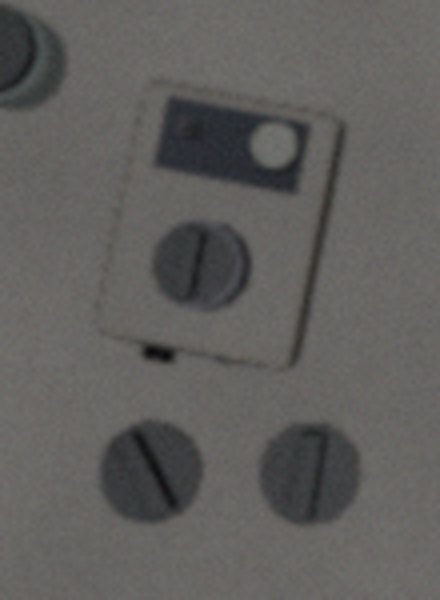

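>>> drive_tool(increments=[{"dx":-0.032,"dy":-0.0238},{"dx":-0.032,"dy":-0.0238},{"dx":-0.032,"dy":-0.0238},{"dx":-0.032,"dy":-0.0238},{"dx":-0.032,"dy":-0.0238},{"dx":-0.032,"dy":-0.0238},{"dx":-0.032,"dy":-0.0238},{"dx":-0.032,"dy":-0.0238},{"dx":-0.032,"dy":-0.0238},{"dx":-0.032,"dy":-0.0238},{"dx":-0.032,"dy":-0.0238},{"dx":-0.032,"dy":-0.0238},{"wz":-6.6},{"wz":-6.7},{},{}])

```text
schema error: expected keys claw, dx, dy, dz, wx, wy, wz
```

```bash
cat > w.py <<'E'
from h import *
o=obs();p,d=read_camera("wrist");P=cloud("wrist",d,o);np.savez("w.npz",p=p,d=d,P=P)
Z=P[...,2]
def rect(m,name):
    n,l,s,c=cv2.connectedComponentsWithStats(m.astype(np.uint8))
    for i in range(1,n):
        if s[i,4]>150:
            pts=P[l==i];r=cv2.minAreaRect((pts[:,:2]*1000).astype(np.float32))
            print(name,c[i].round(1),s[i,4],np.nanmedian(pts,0).round(4),np.round(r[0],1),np.round(r[1],1),round(r[2],1))
near=np.hypot(P[...,0]-.503,P[...,1]-.212)<.05
rect(near&(Z>.085)&(Z<.1),"rim");rect(near&(Z>.108)&(Z<.122),"flange");rect(near&(Z>.13)&(Z<.145),"bar")
x=o["tool_rot"];R=Ro.from_quat([x[1],x[2],x[3],x[0]]).as_matrix();print(np.degrees(np.arctan2(R[1,0],R[0,0])),R[:,2])
import sys
if len(sys.argv)>1: cv2.imwrite(sys.argv[1],p[:,:,::-1])
E
python3 w.py pics/w1.png
```

```text
{'t': 0.1, 'q': [-1.2841, 0.4777, 0.0223, 1.5563, -0.0115, 1.1093, -0.0831], 'eef_pos': [0.2594, 0.6226, 0.2554], 'tool_rot': [-0.0001, 0.1961, 0.9806, -0.0008], 'contact_force': [-0.8427, -0.1055, -0.4729], 'torque': [-0.0167, -0.0568, 0.0542], 'gripper_width': 1.0015, 'grasp_force': 0.0}
157.38129472506273 [-4.82967543e-04 -1.51864282e-03 -9.99998730e-01]
```

View pics/w1.png

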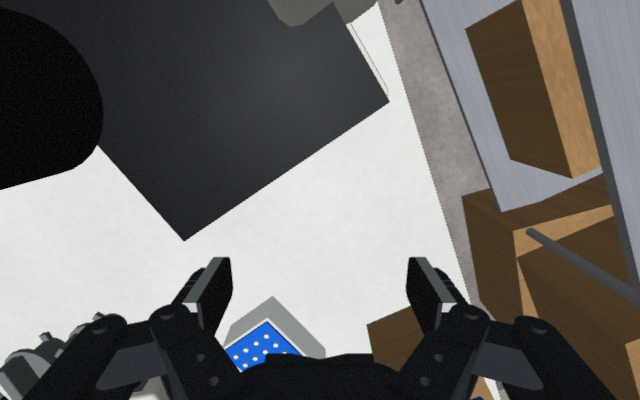

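The move was refused because each row needs all the keys, so this picture is still from the start pose: fingers at (220,290) and (420,290), and the tip box at (265,350).

>>> drive_tool(increments=[{"dx":-0.038,"dy":-0.0285,"dz":0,"wx":0,"wy":0,"wz":0,"claw":0.085},{"dx":-0.038,"dy":-0.0285,"dz":0,"wx":0,"wy":0,"wz":0,"claw":0.085},{"dx":-0.038,"dy":-0.0285,"dz":0,"wx":0,"wy":0,"wz":0,"claw":0.085},{"dx":-0.038,"dy":-0.0285,"dz":0,"wx":0,"wy":0,"wz":0,"claw":0.085},{"dx":-0.038,"dy":-0.0285,"dz":0,"wx":0,"wy":0,"wz":0,"claw":0.085},{"dx":-0.038,"dy":-0.0285,"dz":0,"wx":0,"wy":0,"wz":0,"claw":0.085},{"dx":-0.038,"dy":-0.0285,"dz":0,"wx":0,"wy":0,"wz":0,"claw":0.085},{"dx":-0.038,"dy":-0.0285,"dz":0,"wx":0,"wy":0,"wz":0,"claw":0.085},{"dx":-0.038,"dy":-0.0285,"dz":0,"wx":0,"wy":0,"wz":0,"claw":0.085},{"dx":-0.038,"dy":-0.0285,"dz":0,"wx":0,"wy":0,"wz":0,"claw":0.085},{"dx":0,"dy":0,"dz":0,"wx":0,"wy":0,"wz":-6.6,"claw":0.085},{"dx":0,"dy":0,"dz":0,"wx":0,"wy":0,"wz":-6.7,"claw":0.085},{"dx":0,"dy":0,"dz":0,"wx":0,"wy":0,"wz":0,"claw":0.085},{"dx":0,"dy":0,"dz":0,"wx":0,"wy":0,"wz":0,"claw":0.085}], newtons=60)

```text
t: 1.9
eef_pos: [0.5006, 0.2139, 0.2562]
tool_rot: [-0.0, 0.082, 0.997, -0.0]
contact_force: [-0.4, 0.5, 0.3]
gripper_width: 0.994
grasp_force: 0.0
```

```bash
python3 w.py pics/w2.png
```

```text
{'t': 1.9, 'q': [-0.6499, 0.2622, 0.1579, 1.8783, -0.0483, 1.005, 0.9347], 'eef_pos': [0.5006, 0.2139, 0.2562], 'tool_rot': [-0.0001, 0.0823, 0.9966, -0.0001], 'contact_force': [-0.4342, 0.4579, 0.3379], 'torque': [0.0536, -0.0465, -0.0155], 'gripper_width': 0.9938, 'grasp_force': 0.0}
rim [318.  172.3] 777 [0.4829 0.2171 0.0959] [494.5 214.1] [60.  41.2] 80.1
flange [317.9 195.4] 1818 [0.5018 0.217  0.117 ] [503.  212.6] [51.2 50.3] 80.0
bar [317.6 203.5] 746 [0.502  0.2127 0.1379] [503.4 212.6] [12.  43.3] 81.6
170.5614823785138 [-2.47742895e-04 -9.75082635e-05 -9.99999965e-01]
```

View pics/w2.png

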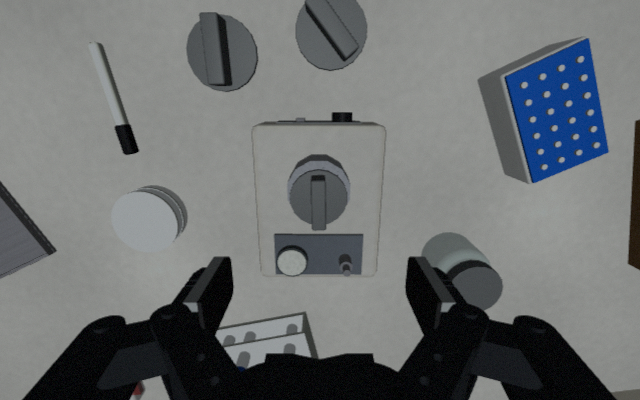

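The wrist view shows the cap in the well at (318,200), with its bar between the fingers and parallel to the pads. The flange fit gives (503.0, 212.6), which agrees with the top camera.

>>> drive_tool(increments=[{"dx":-0.0028,"dy":-0.0012,"dz":0.02,"wx":0,"wy":0,"wz":0,"claw":0.04},{"dx":0,"dy":0,"dz":0.025,"wx":0,"wy":0,"wz":0,"claw":0.04},{"dx":0,"dy":0,"dz":0.025,"wx":0,"wy":0,"wz":0,"claw":0.04},{"dx":0,"dy":0,"dz":0.015,"wx":0,"wy":0,"wz":0,"claw":0.04},{"dx":0,"dy":0,"dz":0,"wx":0,"wy":0,"wz":0,"claw":0.04},{"dx":0,"dy":0,"dz":0,"wx":0,"wy":0,"wz":0,"claw":0.04},{"dx":0,"dy":0,"dz":0,"wx":0,"wy":0,"wz":0,"claw":0.04}])

```text
t: 2.82
eef_pos: [0.5039, 0.2125, 0.1723]
tool_rot: [0.001, 0.081, 0.997, 0.001]
contact_force: [0.9, 0.1, 1.2]
gripper_width: 0.467
grasp_force: 0.0
```

```bash
python3 w.py pics/w3.png
```

```text
{'t': 2.825, 'q': [-0.6314, 0.367, 0.1464, 1.953, -0.0715, 0.8246, 0.9618], 'eef_pos': [0.5039, 0.2125, 0.1723], 'tool_rot': [0.0007, 0.0814, 0.9967, 0.0005], 'contact_force': [0.896, 0.0972, 1.2315], 'torque': [0.0653, -0.0297, -0.0219], 'gripper_width': 0.4668, 'grasp_force': 0.0}
rim [318.7 194. ] 1647 [0.4829 0.2169 0.0959] [493.7 214.3] [60.1 39.8] 79.9
flange [318.7 229.2] 3549 [0.501  0.2164 0.117 ] [503.2 212.5] [51.  50.7] 80.9
bar [318.7 244.8] 1594 [0.5008 0.2129 0.1379] [503.7 212.5] [12.  44.3] 81.5
170.66675721766134 [ 1.54514853e-03  9.62296084e-04 -9.99998343e-01]
```

View pics/w3.png

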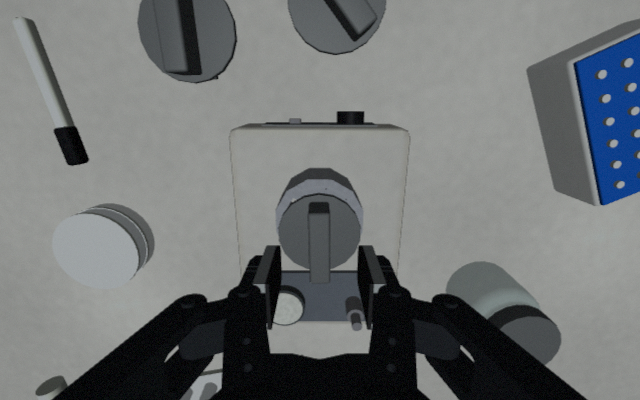

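The bar is centred between the fingers at (318,240), and the flange is clear of them.

>>> drive_tool(increments=[{"dx":0.0004,"dy":0,"dz":0.012,"wx":0,"wy":0,"wz":0,"claw":0.04},{"dx":0,"dy":0,"dz":0.01,"wx":0,"wy":0,"wz":0,"claw":0.04},{"dx":0,"dy":0,"dz":0.0055,"wx":0,"wy":0,"wz":0,"claw":0.04},{"dx":0,"dy":0,"dz":0,"wx":0,"wy":0,"wz":0,"claw":0.04},{"dx":0,"dy":0,"dz":0,"wx":0,"wy":0,"wz":0,"claw":0.025},{"dx":0,"dy":0,"dz":0,"wx":0,"wy":0,"wz":0,"claw":0.018}], newtons=60)

```text
t: 3.62
eef_pos: [0.5032, 0.2124, 0.1441]
tool_rot: [0.0, 0.081, 0.997, 0.0]
contact_force: [-1.1, 0.0, 0.2]
gripper_width: 0.209
grasp_force: 0.0
```

>>> drive_tool(increments=[{"dx":0,"dy":0,"dz":0,"wx":0,"wy":0,"wz":0,"claw":0.014},{"dx":0,"dy":0,"dz":0,"wx":0,"wy":0,"wz":0,"claw":0.01},{"dx":0,"dy":0,"dz":0,"wx":0,"wy":0,"wz":0,"claw":0.005},{"dx":0,"dy":0,"dz":0,"wx":0,"wy":0,"wz":0,"claw":0.0},{"dx":0,"dy":0,"dz":0,"wx":0,"wy":0,"wz":0,"claw":0.0},{"dx":0,"dy":0,"dz":0,"wx":0,"wy":0,"wz":0,"claw":0.0}], newtons=60)

```text
t: 4.38
eef_pos: [0.5031, 0.2124, 0.144]
tool_rot: [0.0, 0.081, 0.997, 0.0]
contact_force: [-0.2, 0.2, 5.1]
gripper_width: 0.13
grasp_force: 59.9
```

```bash
python3 -c "
from h import *
obs()"
```

```text
{'t': 4.375, 'q': [-0.6258, 0.4064, 0.1398, 1.9742, -0.0797, 0.7656, 0.9685], 'eef_pos': [0.5031, 0.2124, 0.144], 'tool_rot': [0.0002, 0.0812, 0.9967, 0.0002], 'contact_force': [-0.1839, 0.2409, 5.1384], 'torque': [0.1014, 0.1516, -0.0294], 'gripper_width': 0.1298, 'grasp_force': 59.882}
```

>>> drive_tool(increments=[{"dx":0,"dy":0,"dz":0.001,"wx":0,"wy":0,"wz":0,"claw":0.0},{"dx":0,"dy":0,"dz":0.0005,"wx":0,"wy":0,"wz":0,"claw":0.0},{"dx":0,"dy":0,"dz":0,"wx":0,"wy":0,"wz":0,"claw":0.0},{"dx":0,"dy":0,"dz":0,"wx":0,"wy":0,"wz":0,"claw":0.0}])

```text
t: 4.88
eef_pos: [0.5031, 0.2125, 0.1424]
tool_rot: [0.0, 0.081, 0.997, 0.0]
contact_force: [0.3, 0.7, 5.1]
gripper_width: 0.122
grasp_force: 60.0
```

>>> drive_tool(increments=[{"dx":0,"dy":0,"dz":0.001,"wx":0,"wy":0,"wz":0,"claw":0.0},{"dx":0,"dy":0,"dz":0,"wx":0,"wy":0,"wz":0,"claw":0.0},{"dx":0,"dy":0,"dz":0,"wx":0,"wy":0,"wz":0,"claw":0.0}])

```text
t: 5.25
eef_pos: [0.5031, 0.2124, 0.1414]
tool_rot: [0.0, 0.081, 0.997, 0.0]
contact_force: [-2.3, 0.7, 5.5]
gripper_width: 0.122
grasp_force: 60.0
```

>>> drive_tool(increments=[{"dx":0,"dy":0,"dz":0.0003,"wx":0,"wy":0,"wz":0,"claw":0.0},{"dx":0,"dy":0,"dz":0,"wx":0,"wy":0,"wz":0,"claw":0.0}])

```text
t: 5.5
eef_pos: [0.5031, 0.2124, 0.1411]
tool_rot: [0.0, 0.081, 0.997, 0.0]
contact_force: [0.3, 0.7, 5.4]
gripper_width: 0.125
grasp_force: 60.0
```

>>> drive_tool(increments=[{"dx":0,"dy":0,"dz":0.00035,"wx":0,"wy":0,"wz":0,"claw":0.0},{"dx":0,"dy":0,"dz":0,"wx":0,"wy":0,"wz":0,"claw":0.0}])

```text
t: 5.75
eef_pos: [0.5031, 0.2124, 0.1408]
tool_rot: [0.0, 0.081, 0.997, 0.0]
contact_force: [-1.4, 1.2, 5.3]
gripper_width: 0.126
grasp_force: 60.0
```

>>> drive_tool(increments=[{"dx":0,"dy":0,"dz":0.00035,"wx":0,"wy":0,"wz":0,"claw":0.0},{"dx":0,"dy":0,"dz":0,"wx":0,"wy":0,"wz":0,"claw":0.0}])

```text
t: 6.0
eef_pos: [0.5031, 0.2125, 0.1404]
tool_rot: [0.0, 0.081, 0.997, 0.0]
contact_force: [-0.5, 0.7, 6.2]
gripper_width: 0.123
grasp_force: 60.0
```

>>> drive_tool(increments=[{"dx":0,"dy":0,"dz":0.00035,"wx":0,"wy":0,"wz":0,"claw":0.0},{"dx":0,"dy":0,"dz":0,"wx":0,"wy":0,"wz":0,"claw":0.0}])

```text
t: 6.25
eef_pos: [0.5031, 0.2124, 0.1401]
tool_rot: [0.0, 0.081, 0.997, 0.0]
contact_force: [-0.6, 0.6, 5.8]
gripper_width: 0.129
grasp_force: 60.0
```

>>> drive_tool(increments=[{"dx":0,"dy":0,"dz":0.0004,"wx":0,"wy":0,"wz":0,"claw":0.0},{"dx":0,"dy":0,"dz":0,"wx":0,"wy":0,"wz":0,"claw":0.0}])

```text
t: 6.5
eef_pos: [0.5031, 0.2125, 0.1397]
tool_rot: [0.0, 0.081, 0.997, 0.0]
contact_force: [-0.5, 0.1, 6.0]
gripper_width: 0.125
grasp_force: 60.0
```

>>> drive_tool(increments=[{"dx":0,"dy":0,"dz":0.0004,"wx":0,"wy":0,"wz":0,"claw":0.0},{"dx":0,"dy":0,"dz":0,"wx":0,"wy":0,"wz":0,"claw":0.0}])

```text
t: 6.75
eef_pos: [0.5031, 0.2125, 0.1393]
tool_rot: [0.0, 0.081, 0.997, 0.0]
contact_force: [0.0, 0.3, 6.4]
gripper_width: 0.122
grasp_force: 60.0
```

>>> drive_tool(increments=[{"dx":0,"dy":0,"dz":0.0004,"wx":0,"wy":0,"wz":0,"claw":0.0},{"dx":0,"dy":0,"dz":0,"wx":0,"wy":0,"wz":0,"claw":0.0}])

```text
t: 7.0
eef_pos: [0.5031, 0.2125, 0.1389]
tool_rot: [0.0, 0.081, 0.997, 0.0]
contact_force: [-0.3, 0.6, 7.0]
gripper_width: 0.124
grasp_force: 60.0
```

>>> drive_tool(increments=[{"dx":0,"dy":0,"dz":0.0004,"wx":0,"wy":0,"wz":0,"claw":0.0},{"dx":0,"dy":0,"dz":0,"wx":0,"wy":0,"wz":0,"claw":0.0}])

```text
t: 7.25
eef_pos: [0.5031, 0.2124, 0.1385]
tool_rot: [0.0, 0.081, 0.997, 0.0]
contact_force: [-0.8, 1.1, 6.4]
gripper_width: 0.126
grasp_force: 60.1
```

>>> drive_tool(increments=[{"dx":0,"dy":0,"dz":0.0004,"wx":0,"wy":0,"wz":0,"claw":0.0},{"dx":0,"dy":0,"dz":0,"wx":0,"wy":0,"wz":0,"claw":0.0}])

```text
t: 7.5
eef_pos: [0.5031, 0.2124, 0.1381]
tool_rot: [0.0, 0.081, 0.997, 0.0]
contact_force: [-0.4, 0.9, 6.4]
gripper_width: 0.12
grasp_force: 60.1
```

>>> drive_tool(increments=[{"dx":0,"dy":0,"dz":0.0004,"wx":0,"wy":0,"wz":0,"claw":0.0},{"dx":0,"dy":0,"dz":0,"wx":0,"wy":0,"wz":0,"claw":0.0}])

```text
t: 7.75
eef_pos: [0.5031, 0.2125, 0.1378]
tool_rot: [0.0, 0.081, 0.997, 0.0]
contact_force: [-1.0, -0.2, 7.1]
gripper_width: 0.124
grasp_force: 60.1
```

>>> drive_tool(increments=[{"dx":0,"dy":0,"dz":0.0004,"wx":0,"wy":0,"wz":0,"claw":0.0},{"dx":0,"dy":0,"dz":0,"wx":0,"wy":0,"wz":0,"claw":0.0}])

```text
t: 8.0
eef_pos: [0.5031, 0.2125, 0.1373]
tool_rot: [0.0, 0.081, 0.997, 0.0]
contact_force: [-1.2, 0.9, 7.0]
gripper_width: 0.124
grasp_force: 60.1
```

>>> drive_tool(increments=[{"dx":0,"dy":0,"dz":0.0004,"wx":0,"wy":0,"wz":0,"claw":0.0},{"dx":0,"dy":0,"dz":0,"wx":0,"wy":0,"wz":0,"claw":0.0}])

```text
t: 8.25
eef_pos: [0.5031, 0.2124, 0.137]
tool_rot: [0.0, 0.081, 0.997, 0.0]
contact_force: [-0.7, 0.7, 6.6]
gripper_width: 0.121
grasp_force: 60.1
```

>>> drive_tool(increments=[{"dx":0,"dy":0,"dz":0.0004,"wx":0,"wy":0,"wz":0,"claw":0.0},{"dx":0,"dy":0,"dz":0,"wx":0,"wy":0,"wz":0,"claw":0.0}])

```text
t: 8.5
eef_pos: [0.5032, 0.2125, 0.1366]
tool_rot: [0.0, 0.081, 0.997, 0.0]
contact_force: [-2.0, 0.5, 7.1]
gripper_width: 0.12
grasp_force: 60.1
```

>>> drive_tool(increments=[{"dx":0,"dy":0,"dz":0.0004,"wx":0,"wy":0,"wz":0,"claw":0.0},{"dx":0,"dy":0,"dz":0,"wx":0,"wy":0,"wz":0,"claw":0.0}])

```text
t: 8.75
eef_pos: [0.5032, 0.2125, 0.1362]
tool_rot: [0.0, 0.081, 0.997, 0.0]
contact_force: [-1.2, 1.2, 7.0]
gripper_width: 0.124
grasp_force: 60.1
```

>>> drive_tool(increments=[{"dx":0,"dy":0,"dz":0.0004,"wx":0,"wy":0,"wz":0,"claw":0.0},{"dx":0,"dy":0,"dz":0,"wx":0,"wy":0,"wz":0,"claw":0.0}])

```text
t: 9.0
eef_pos: [0.5032, 0.2124, 0.1358]
tool_rot: [0.0, 0.081, 0.997, 0.0]
contact_force: [-1.0, 0.5, 7.1]
gripper_width: 0.124
grasp_force: 60.1
```

>>> drive_tool(increments=[{"dx":0,"dy":0,"dz":0.0004,"wx":0,"wy":0,"wz":0,"claw":0.0},{"dx":0,"dy":0,"dz":0,"wx":0,"wy":0,"wz":0,"claw":0.0}])

```text
t: 9.25
eef_pos: [0.5032, 0.2124, 0.1354]
tool_rot: [0.0, 0.081, 0.997, 0.0]
contact_force: [-1.3, 0.8, 7.5]
gripper_width: 0.127
grasp_force: 60.1
```

>>> drive_tool(increments=[{"dx":0,"dy":0,"dz":0.0004,"wx":0,"wy":0,"wz":0,"claw":0.0},{"dx":0,"dy":0,"dz":0,"wx":0,"wy":0,"wz":0,"claw":0.0}])

```text
t: 9.5
eef_pos: [0.5031, 0.2125, 0.135]
tool_rot: [0.0, 0.081, 0.997, 0.0]
contact_force: [-1.0, -0.4, 7.3]
gripper_width: 0.12
grasp_force: 60.2
```

>>> drive_tool(increments=[{"dx":0,"dy":0,"dz":0.0004,"wx":0,"wy":0,"wz":0,"claw":0.0},{"dx":0,"dy":0,"dz":0,"wx":0,"wy":0,"wz":0,"claw":0.0}])

```text
t: 9.75
eef_pos: [0.5032, 0.2125, 0.1347]
tool_rot: [0.0, 0.081, 0.997, 0.0]
contact_force: [-1.0, -0.0, 6.8]
gripper_width: 0.122
grasp_force: 60.2
```

>>> drive_tool(increments=[{"dx":0,"dy":0,"dz":0.0004,"wx":0,"wy":0,"wz":0,"claw":0.0},{"dx":0,"dy":0,"dz":0,"wx":0,"wy":0,"wz":0,"claw":0.0}])

```text
t: 10.0
eef_pos: [0.5032, 0.2125, 0.1343]
tool_rot: [0.0, 0.081, 0.997, 0.0]
contact_force: [-1.4, 0.9, 8.3]
gripper_width: 0.124
grasp_force: 60.2
```

>>> drive_tool(increments=[{"dx":0,"dy":0,"dz":0.0003,"wx":0,"wy":0,"wz":0,"claw":0.0},{"dx":0,"dy":0,"dz":0,"wx":0,"wy":0,"wz":0,"claw":0.0}])

```text
t: 10.25
eef_pos: [0.5032, 0.2125, 0.134]
tool_rot: [0.0, 0.081, 0.997, 0.0]
contact_force: [-1.0, 0.3, 7.4]
gripper_width: 0.118
grasp_force: 60.2
```

>>> drive_tool(increments=[{"dx":0,"dy":0,"dz":0.0004,"wx":0,"wy":0,"wz":0,"claw":0.0},{"dx":0,"dy":0,"dz":0,"wx":0,"wy":0,"wz":0,"claw":0.0}])

```text
t: 10.5
eef_pos: [0.5031, 0.2125, 0.1336]
tool_rot: [0.0, 0.081, 0.997, 0.0]
contact_force: [-2.1, -0.2, 8.7]
gripper_width: 0.124
grasp_force: 60.2
```

>>> drive_tool(increments=[{"dx":0,"dy":0,"dz":0.0003,"wx":0,"wy":0,"wz":0,"claw":0.0},{"dx":0,"dy":0,"dz":0,"wx":0,"wy":0,"wz":0,"claw":0.0}])

```text
t: 10.75
eef_pos: [0.5032, 0.2125, 0.1333]
tool_rot: [0.0, 0.081, 0.997, 0.0]
contact_force: [-1.3, 0.3, 9.1]
gripper_width: 0.123
grasp_force: 60.2
```

>>> drive_tool(increments=[{"dx":0,"dy":0,"dz":0.0002,"wx":0,"wy":0,"wz":0,"claw":0.0},{"dx":0,"dy":0,"dz":0,"wx":0,"wy":0,"wz":0,"claw":0.0}])

```text
t: 11.0
eef_pos: [0.5032, 0.2124, 0.1331]
tool_rot: [0.0, 0.081, 0.997, 0.0]
contact_force: [-0.4, 0.1, 8.3]
gripper_width: 0.124
grasp_force: 60.2
```

>>> drive_tool(increments=[{"dx":0,"dy":0,"dz":0.0003,"wx":0,"wy":0,"wz":0,"claw":0.0},{"dx":0,"dy":0,"dz":0,"wx":0,"wy":0,"wz":0,"claw":0.0}])

```text
t: 11.25
eef_pos: [0.5032, 0.2125, 0.1328]
tool_rot: [0.0, 0.081, 0.997, 0.0]
contact_force: [-1.1, -0.0, 8.6]
gripper_width: 0.123
grasp_force: 60.2
```

>>> drive_tool(increments=[{"dx":0,"dy":0,"dz":0.0003,"wx":0,"wy":0,"wz":0,"claw":0.0},{"dx":0,"dy":0,"dz":0,"wx":0,"wy":0,"wz":0,"claw":0.0}])

```text
t: 11.5
eef_pos: [0.5032, 0.2125, 0.1325]
tool_rot: [0.0, 0.081, 0.997, 0.0]
contact_force: [-1.3, 0.3, 8.0]
gripper_width: 0.123
grasp_force: 60.2
```

>>> drive_tool(increments=[{"dx":0,"dy":0,"dz":0.0003,"wx":0,"wy":0,"wz":0,"claw":0.0},{"dx":0,"dy":0,"dz":0,"wx":0,"wy":0,"wz":0,"claw":0.0}])

```text
t: 11.75
eef_pos: [0.5032, 0.2124, 0.1322]
tool_rot: [0.0, 0.081, 0.997, 0.0]
contact_force: [-0.7, 1.3, 8.5]
gripper_width: 0.125
grasp_force: 60.3
```

>>> drive_tool(increments=[{"dx":0,"dy":0,"dz":0.0003,"wx":0,"wy":0,"wz":0,"claw":0.0},{"dx":0,"dy":0,"dz":0,"wx":0,"wy":0,"wz":0,"claw":0.0}])

```text
t: 12.0
eef_pos: [0.5032, 0.2124, 0.1321]
tool_rot: [0.0, 0.081, 0.997, 0.0]
contact_force: [-1.5, -0.5, 10.6]
gripper_width: 0.121
grasp_force: 60.7
```

The force has jumped to 10.6 N, so this is the bump stop. One small step more.

>>> drive_tool(increments=[{"dx":0,"dy":0,"dz":0.00015,"wx":0,"wy":0,"wz":0,"claw":0.0},{"dx":0,"dy":0,"dz":0,"wx":0,"wy":0,"wz":0,"claw":0.0},{"dx":0,"dy":0,"dz":0,"wx":0,"wy":0,"wz":0,"claw":0.0}])

```text
t: 12.38
eef_pos: [0.5032, 0.2125, 0.1321]
tool_rot: [0.0, 0.081, 0.997, 0.0]
contact_force: [-2.1, -0.2, 11.3]
gripper_width: 0.12
grasp_force: 60.8
```

>>> drive_tool(increments=[{"dx":0,"dy":0,"dz":0.0001,"wx":0,"wy":0,"wz":-1.5,"claw":0.0},{"dx":0,"dy":0,"dz":0,"wx":0,"wy":0,"wz":-2,"claw":0.0},{"dx":0,"dy":0,"dz":0,"wx":0,"wy":0,"wz":-1.5,"claw":0.0},{"dx":0,"dy":0,"dz":0,"wx":0,"wy":0,"wz":0,"claw":0.0}])

```text
t: 12.88
eef_pos: [0.5034, 0.2125, 0.1321]
tool_rot: [0.0, 0.038, 0.999, 0.0]
contact_force: [-1.6, 0.1, 10.7]
gripper_width: 0.123
grasp_force: 60.9
```

```bash
python3 -c "
from h import *
obs()"
```

```text
{'t': 12.875, 'q': [-0.6056, 0.4234, 0.1153, 1.9804, -0.0703, 0.7405, 1.047], 'eef_pos': [0.5034, 0.2125, 0.1321], 'tool_rot': [0.0004, 0.0376, 0.9993, 0.0003], 'contact_force': [-1.6496, 0.1418, 10.6757], 'torque': [-0.0346, 0.4138, 0.0006], 'gripper_width': 0.1234, 'grasp_force': 60.8539}
```

It turns freely with almost no twisting moment.

>>> drive_tool(increments=[{"dx":0,"dy":0,"dz":0,"wx":0,"wy":0,"wz":-3,"claw":0.0},{"dx":0,"dy":0,"dz":0,"wx":0,"wy":0,"wz":-3,"claw":0.0},{"dx":0,"dy":0,"dz":0,"wx":0,"wy":0,"wz":-3,"claw":0.0},{"dx":0,"dy":0,"dz":0,"wx":0,"wy":0,"wz":-3,"claw":0.0},{"dx":0,"dy":0,"dz":0,"wx":0,"wy":0,"wz":-3,"claw":0.0},{"dx":0,"dy":0,"dz":0,"wx":0,"wy":0,"wz":-3,"claw":0.0},{"dx":0,"dy":0,"dz":0,"wx":0,"wy":0,"wz":0,"claw":0.0}])

```text
t: 13.75
eef_pos: [0.5038, 0.2126, 0.1321]
tool_rot: [0.001, -0.119, 0.993, 0.0]
contact_force: [-0.9, 0.8, 9.6]
gripper_width: 0.121
grasp_force: 60.7
```

```bash
python3 -c "
from h import *
obs()"
```

```text
{'t': 13.75, 'q': [-0.5445, 0.4222, 0.0389, 1.9758, -0.0236, 0.7421, 1.3182], 'eef_pos': [0.5038, 0.2126, 0.1321], 'tool_rot': [0.0009, -0.1193, 0.9929, 0.0004], 'contact_force': [-0.9434, 0.8314, 9.6102], 'torque': [0.0247, 0.1807, 0.0196], 'gripper_width': 0.1206, 'grasp_force': 60.6503}
```

>>> drive_tool(increments=[{"dx":0.0002,"dy":0,"dz":0.0001,"wx":0,"wy":0,"wz":-3,"claw":0.0},{"dx":0.0002,"dy":0,"dz":0,"wx":0,"wy":0,"wz":-3,"claw":0.0},{"dx":0,"dy":0,"dz":0,"wx":0,"wy":0,"wz":-3,"claw":0.0},{"dx":0,"dy":0,"dz":0,"wx":0,"wy":0,"wz":-3,"claw":0.0},{"dx":0,"dy":0,"dz":0,"wx":0,"wy":0,"wz":-3,"claw":0.0},{"dx":0,"dy":0,"dz":0,"wx":0,"wy":0,"wz":-3,"claw":0.0},{"dx":0,"dy":0,"dz":0,"wx":0,"wy":0,"wz":-3,"claw":0.0},{"dx":0,"dy":0,"dz":0,"wx":0,"wy":0,"wz":0,"claw":0.0}])

```text
t: 14.75
eef_pos: [0.5036, 0.2126, 0.1321]
tool_rot: [0.001, -0.298, 0.955, 0.0]
contact_force: [0.1, 0.1, 9.4]
gripper_width: 0.123
grasp_force: 60.6
```

```bash
python3 -c "
from h import *
obs()"
```

```text
{'t': 14.75, 'q': [-0.4743, 0.4228, -0.049, 1.9716, 0.0297, 0.7454, 1.6356], 'eef_pos': [0.5036, 0.2126, 0.1321], 'tool_rot': [0.0012, -0.2982, 0.9545, 0.0002], 'contact_force': [0.1286, 0.1171, 9.3724], 'torque': [0.0334, 0.0525, 0.0057], 'gripper_width': 0.1232, 'grasp_force': 60.6343}
```

>>> drive_tool(increments=[{"dx":0,"dy":0,"dz":0.0001,"wx":0,"wy":0,"wz":-3,"claw":0.0},{"dx":0,"dy":0,"dz":0,"wx":0,"wy":0,"wz":-3,"claw":0.0},{"dx":0,"dy":0,"dz":0,"wx":0,"wy":0,"wz":-3,"claw":0.0},{"dx":0,"dy":0,"dz":0,"wx":0,"wy":0,"wz":-3,"claw":0.0},{"dx":0,"dy":0,"dz":0,"wx":0,"wy":0,"wz":-2,"claw":0.0},{"dx":0,"dy":0,"dz":0,"wx":0,"wy":0,"wz":-2,"claw":0.0},{"dx":0,"dy":0,"dz":0,"wx":0,"wy":0,"wz":-1,"claw":0.0},{"dx":0,"dy":0,"dz":0,"wx":0,"wy":0,"wz":0,"claw":0.0}])

```text
t: 15.75
eef_pos: [0.5037, 0.2126, 0.1321]
tool_rot: [0.001, -0.436, 0.9, 0.0]
contact_force: [-0.7, 0.4, 10.5]
gripper_width: 0.124
grasp_force: 60.6
```

```bash
python3 w.py | grep -v rim
```

```text
{'t': 15.75, 'q': [-0.418, 0.4255, -0.1192, 1.9676, 0.0723, 0.7499, 1.8932], 'eef_pos': [0.5037, 0.2126, 0.1321], 'tool_rot': [0.0013, -0.4358, 0.9, 0.0], 'contact_force': [-0.7098, 0.3825, 10.4784], 'torque': [0.056, 0.1268, -0.0048], 'gripper_width': 0.1244, 'grasp_force': 60.64}
flange [318.5 227.6] 281 [0.4911 0.1953 0.1156] [491.2 195.5] [ 2.4 11.9] 52.3
flange [293.6 253.1] 232 [0.5068 0.1976 0.1176] [509.  197.6] [ 3.6 13.1] 82.5
flange [343.5 253.1] 233 [0.4894 0.2111 0.1177] [489.2 213.3] [ 3.6 13. ] 22.8
bar [296.6 283.1] 700 [0.5063 0.199  0.1389] [513.7 204.4] [23.  13.8] 51.9
bar [340.4 283.2] 717 [0.4916 0.211  0.139 ] [494.7 219.5] [23.2 13.7] 51.7
-128.3239920438285 [ 0.00230478  0.00117226 -0.99999666]
```

Turned 61°, still with no resistance. Easing up.

>>> drive_tool(increments=[{"dx":0,"dy":0,"dz":-0.001,"wx":0,"wy":0,"wz":0,"claw":0.0},{"dx":0,"dy":0,"dz":-0.003,"wx":0,"wy":0,"wz":0,"claw":0.0},{"dx":0,"dy":0,"dz":-0.003,"wx":0,"wy":0,"wz":0,"claw":0.0},{"dx":0,"dy":0,"dz":-0.002,"wx":0,"wy":0,"wz":0,"claw":0.0},{"dx":0,"dy":0,"dz":-0.001,"wx":0,"wy":0,"wz":0,"claw":0.0},{"dx":0,"dy":0,"dz":0,"wx":0,"wy":0,"wz":0,"claw":0.0}])

```text
t: 16.55
eef_pos: [0.5036, 0.2125, 0.1416]
tool_rot: [0.001, -0.436, 0.9, 0.0]
contact_force: [0.9, 1.0, 5.5]
gripper_width: 0.125
grasp_force: 60.1
```

>>> drive_tool(increments=[{"dx":0,"dy":0,"dz":-0.001,"wx":0,"wy":0,"wz":0,"claw":0.0},{"dx":0,"dy":0,"dz":-0.001,"wx":0,"wy":0,"wz":0,"claw":0.0},{"dx":0,"dy":0,"dz":0,"wx":0,"wy":0,"wz":0,"claw":0.0}])

```text
t: 16.92
eef_pos: [0.5035, 0.2125, 0.1435]
tool_rot: [0.001, -0.436, 0.9, 0.0]
contact_force: [2.5, 1.0, 4.3]
gripper_width: 0.121
grasp_force: 59.9
```

>>> drive_tool(increments=[{"dx":0,"dy":0,"dz":-0.0005,"wx":0,"wy":0,"wz":0,"claw":0.0},{"dx":0,"dy":0,"dz":-0.0003,"wx":0,"wy":0,"wz":0,"claw":0.0},{"dx":0,"dy":0,"dz":0,"wx":0,"wy":0,"wz":0,"claw":0.0}])

```text
t: 17.3
eef_pos: [0.5029, 0.2123, 0.144]
tool_rot: [0.0, -0.436, 0.9, -0.0]
contact_force: [2.5, 1.2, 4.9]
gripper_width: 0.125
grasp_force: 59.9
```

>>> drive_tool(increments=[{"dx":0,"dy":0,"dz":-0.0004,"wx":0,"wy":0,"wz":0,"claw":0.0},{"dx":0,"dy":0,"dz":0,"wx":0,"wy":0,"wz":0,"claw":0.0}])

```text
t: 17.55
eef_pos: [0.5026, 0.2122, 0.1443]
tool_rot: [0.0, -0.436, 0.9, 0.0]
contact_force: [2.3, 1.0, 4.1]
gripper_width: 0.122
grasp_force: 59.9
```

```bash
python3 -c "
from h import *
obs()"
```

```text
{'t': 17.55, 'q': [-0.4167, 0.4073, -0.1207, 1.9605, 0.0681, 0.7774, 1.8966], 'eef_pos': [0.5026, 0.2122, 0.1443], 'tool_rot': [0.0001, -0.4359, 0.9, 0.0], 'contact_force': [2.322, 1.0469, 4.1362], 'torque': [0.2571, -0.6854, -0.0005], 'gripper_width': 0.1223, 'grasp_force': 59.8894}
```

>>> drive_tool(increments=[{"dx":-0.0005,"dy":-0.0004,"dz":0,"wx":0,"wy":0,"wz":0,"claw":0.0},{"dx":0,"dy":0,"dz":0,"wx":0,"wy":0,"wz":0,"claw":0.0},{"dx":0,"dy":0,"dz":-0.0004,"wx":0,"wy":0,"wz":0,"claw":0.0},{"dx":0,"dy":0,"dz":0,"wx":0,"wy":0,"wz":0,"claw":0.0}])

```text
t: 18.05
eef_pos: [0.5028, 0.2122, 0.1446]
tool_rot: [-0.0, -0.436, 0.9, 0.0]
contact_force: [1.0, 1.4, 4.8]
gripper_width: 0.126
grasp_force: 59.9
```

```bash
python3 -c "
from h import *
obs()"
```

```text
{'t': 18.05, 'q': [-0.4165, 0.4076, -0.1207, 1.9592, 0.0678, 0.7793, 1.8971], 'eef_pos': [0.5028, 0.2122, 0.1446], 'tool_rot': [-0.0004, -0.4359, 0.9, 0.0], 'contact_force': [0.9952, 1.4441, 4.8224], 'torque': [0.208, -0.1471, -0.0582], 'gripper_width': 0.1257, 'grasp_force': 59.8814}
```

>>> drive_tool(increments=[{"dx":-0.0002,"dy":0,"dz":-0.0004,"wx":0,"wy":0,"wz":0,"claw":0.0},{"dx":0,"dy":0,"dz":-0.0003,"wx":0,"wy":0,"wz":0,"claw":0.0},{"dx":0,"dy":0,"dz":0,"wx":0,"wy":0,"wz":0,"claw":0.0}])

```text
t: 18.42
eef_pos: [0.5029, 0.2123, 0.1452]
tool_rot: [-0.0, -0.436, 0.9, -0.0]
contact_force: [-0.3, -0.6, 4.1]
gripper_width: 0.126
grasp_force: 59.9
```

```bash
python3 -c "
from h import *
obs()"
```

```text
{'t': 18.425, 'q': [-0.4166, 0.4069, -0.1208, 1.9584, 0.0677, 0.781, 1.8971], 'eef_pos': [0.5029, 0.2123, 0.1452], 'tool_rot': [-0.0005, -0.4359, 0.9, -0.0], 'contact_force': [-0.272, -0.5533, 4.1053], 'torque': [0.098, 0.1586, -0.0473], 'gripper_width': 0.126, 'grasp_force': 59.8553}
```

Lateral force is gone and the cap is rising freely past its closed height.

>>> drive_tool(increments=[{"dx":0,"dy":0,"dz":-0.0007,"wx":0,"wy":0,"wz":0,"claw":0.0},{"dx":0,"dy":0,"dz":-0.0007,"wx":0,"wy":0,"wz":0,"claw":0.0},{"dx":0,"dy":0,"dz":0,"wx":0,"wy":0,"wz":0,"claw":0.0}])

```text
t: 18.8
eef_pos: [0.503, 0.2123, 0.1467]
tool_rot: [-0.0, -0.436, 0.9, 0.0]
contact_force: [-1.9, 0.1, 4.0]
gripper_width: 0.128
grasp_force: 59.8
```

```bash
python3 -c "
from h import *
obs()"
```

```text
{'t': 18.8, 'q': [-0.4163, 0.4049, -0.1209, 1.9574, 0.0672, 0.7839, 1.8975], 'eef_pos': [0.503, 0.2123, 0.1467], 'tool_rot': [-0.0004, -0.4358, 0.9, 0.0], 'contact_force': [-1.8514, 0.0884, 3.9879], 'torque': [0.0304, 0.3244, -0.0048], 'gripper_width': 0.1276, 'grasp_force': 59.7955}
```

>>> drive_tool(increments=[{"dx":0,"dy":0,"dz":-0.001,"wx":0,"wy":0,"wz":0,"claw":0.0},{"dx":0,"dy":0,"dz":-0.001,"wx":0,"wy":0,"wz":0,"claw":0.0},{"dx":0,"dy":0,"dz":-0.001,"wx":0,"wy":0,"wz":0,"claw":0.0},{"dx":0,"dy":0,"dz":0,"wx":0,"wy":0,"wz":0,"claw":0.0}])

```text
t: 19.3
eef_pos: [0.5031, 0.2123, 0.1497]
tool_rot: [-0.0, -0.436, 0.9, -0.0]
contact_force: [-2.0, -0.6, 2.2]
gripper_width: 0.125
grasp_force: 59.7
```

>>> drive_tool(increments=[{"dx":0,"dy":0,"dz":-0.001,"wx":0,"wy":0,"wz":0,"claw":0.0},{"dx":0,"dy":0,"dz":-0.001,"wx":0,"wy":0,"wz":0,"claw":0.0},{"dx":0,"dy":0,"dz":0,"wx":0,"wy":0,"wz":0,"claw":0.0}])

```text
t: 19.68
eef_pos: [0.5034, 0.2124, 0.1518]
tool_rot: [0.0, -0.436, 0.9, -0.0]
contact_force: [-1.9, 0.5, 2.4]
gripper_width: 0.123
grasp_force: 59.6
```

>>> drive_tool(increments=[{"dx":0.0002,"dy":0.0002,"dz":-0.001,"wx":0,"wy":0,"wz":0,"claw":0.0},{"dx":0,"dy":0,"dz":-0.0015,"wx":0,"wy":0,"wz":0,"claw":0.0},{"dx":0,"dy":0,"dz":-0.0015,"wx":0,"wy":0,"wz":0,"claw":0.0},{"dx":0,"dy":0,"dz":0,"wx":0,"wy":0,"wz":0,"claw":0.0}])

```text
t: 20.18
eef_pos: [0.5032, 0.2125, 0.1559]
tool_rot: [0.0, -0.436, 0.9, -0.0]
contact_force: [-0.6, 0.3, -1.5]
gripper_width: 0.125
grasp_force: 59.1
```

>>> drive_tool(increments=[{"dx":0,"dy":0,"dz":-0.0015,"wx":0,"wy":0,"wz":0,"claw":0.0},{"dx":0,"dy":0,"dz":-0.0015,"wx":0,"wy":0,"wz":0,"claw":0.0},{"dx":0,"dy":0,"dz":0,"wx":0,"wy":0,"wz":0,"claw":0.0}])

```text
t: 20.55
eef_pos: [0.5031, 0.2125, 0.159]
tool_rot: [0.0, -0.436, 0.9, 0.0]
contact_force: [-0.6, 0.5, -1.0]
gripper_width: 0.123
grasp_force: 59.1
```

The cap is free: only its weight is left. Lifting it out, then carrying it over to the tray.

>>> drive_tool(increments=[{"dx":0,"dy":0,"dz":-0.01,"wx":0,"wy":0,"wz":0,"claw":0.0},{"dx":0,"dy":0,"dz":-0.02,"wx":0,"wy":0,"wz":0,"claw":0.0},{"dx":0,"dy":0,"dz":-0.02,"wx":0,"wy":0,"wz":0,"claw":0.0},{"dx":0,"dy":0,"dz":-0.02,"wx":0,"wy":0,"wz":0,"claw":0.0},{"dx":0,"dy":0,"dz":0,"wx":0,"wy":0,"wz":9,"claw":0.0},{"dx":0,"dy":0,"dz":0,"wx":0,"wy":0,"wz":9,"claw":0.0},{"dx":0,"dy":0,"dz":0,"wx":0,"wy":0,"wz":9,"claw":0.0},{"dx":0,"dy":0,"dz":0,"wx":0,"wy":0,"wz":9,"claw":0.0},{"dx":0,"dy":0,"dz":0,"wx":0,"wy":0,"wz":9,"claw":0.0},{"dx":0,"dy":0,"dz":0,"wx":0,"wy":0,"wz":0,"claw":0.0}])

```text
t: 21.8
eef_pos: [0.5031, 0.2126, 0.2294]
tool_rot: [0.0, -0.059, 0.998, 0.0]
contact_force: [-0.3, -0.9, -0.7]
gripper_width: 0.122
grasp_force: 59.1
```

>>> drive_tool(increments=[{"dx":0.0038,"dy":-0.0375,"dz":0,"wx":0,"wy":0,"wz":0,"claw":0.0},{"dx":0.0038,"dy":-0.0375,"dz":0,"wx":0,"wy":0,"wz":0,"claw":0.0},{"dx":0.0038,"dy":-0.0375,"dz":0,"wx":0,"wy":0,"wz":0,"claw":0.0},{"dx":0.0038,"dy":-0.0375,"dz":0,"wx":0,"wy":0,"wz":0,"claw":0.0},{"dx":0.0038,"dy":-0.0375,"dz":0,"wx":0,"wy":0,"wz":0,"claw":0.0},{"dx":0.0038,"dy":-0.0375,"dz":0,"wx":0,"wy":0,"wz":0,"claw":0.0},{"dx":0.0038,"dy":-0.0375,"dz":0,"wx":0,"wy":0,"wz":0,"claw":0.0},{"dx":0.0038,"dy":-0.0375,"dz":0,"wx":0,"wy":0,"wz":0,"claw":0.0},{"dx":0.0038,"dy":-0.0375,"dz":0,"wx":0,"wy":0,"wz":0,"claw":0.0},{"dx":0.0038,"dy":-0.0375,"dz":0,"wx":0,"wy":0,"wz":0,"claw":0.0},{"dx":0.0038,"dy":-0.0375,"dz":0,"wx":0,"wy":0,"wz":0,"claw":0.0},{"dx":0.0038,"dy":-0.0375,"dz":0,"wx":0,"wy":0,"wz":0,"claw":0.0},{"dx":0,"dy":0,"dz":0,"wx":0,"wy":0,"wz":0,"claw":0.0},{"dx":0,"dy":0,"dz":0,"wx":0,"wy":0,"wz":0,"claw":0.0},{"dx":0,"dy":0,"dz":0,"wx":0,"wy":0,"wz":0,"claw":0.0}])

```text
t: 23.68
eef_pos: [0.5104, -0.2384, 0.2288]
tool_rot: [0.0, -0.06, 0.998, 0.0]
contact_force: [-0.3, 0.6, -1.0]
gripper_width: 0.124
grasp_force: 59.1
```

```bash
python3 - <<'E'
from h import *
o=obs();p,d=read_camera("wrist")
q,e=read_camera("side")
cv2.imwrite("pics/t.png",np.vstack([p[:,:,::-1],cv2.resize(q[150:350,280:540,::-1],(640,492))])[:,:] if 0 else np.hstack([cv2.resize(p[:,:,::-1],(400,250)),cv2.resize(q[100:350,200:600,::-1],(400,250))]))
P=cloud("wrist",d,o);m=(P[...,2]>.009)&(P[...,2]<.02)&(abs(P[...,0]-.51)<.1)&(abs(P[...,1]+.24)<.1)
print(cv2.minAreaRect((P[m][:,:2]*1000).astype(np.float32)),m.sum())
E
```

```text
{'t': 23.675, 'q': [0.1311, 0.326, 0.2426, 1.869, -0.0951, 0.9579, 2.1066], 'eef_pos': [0.5104, -0.2384, 0.2288], 'tool_rot': [0.0, -0.0598, 0.9982, 0.0004], 'contact_force': [-0.3342, 0.5717, -1.0024], 'torque': [0.0231, 0.0188, 0.0952], 'gripper_width': 0.1245, 'grasp_force': 59.0923}
((511.2733459472656, -240.46249389648438), (129.799560546875, 130.4402618408203), 15.319588661193848) 1511
```

View pics/t.png

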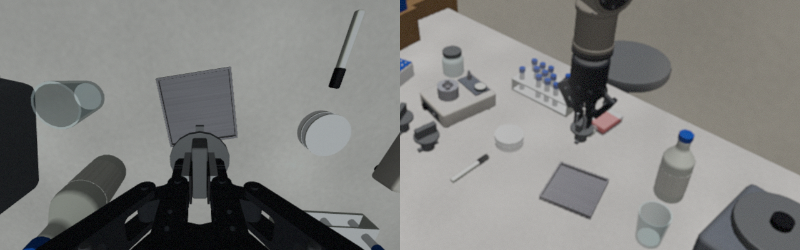

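The cap is held upright in the gripper at (200,165), directly over the tray, and nothing stands near the way down.

>>> drive_tool(increments=[{"dx":0,"dy":-0.0015,"dz":0.02,"wx":0,"wy":0,"wz":0,"claw":0.0},{"dx":0,"dy":0,"dz":0.03,"wx":0,"wy":0,"wz":0,"claw":0.0},{"dx":0,"dy":0,"dz":0.03,"wx":0,"wy":0,"wz":0,"claw":0.0},{"dx":0,"dy":0,"dz":0.03,"wx":0,"wy":0,"wz":0,"claw":0.0},{"dx":0,"dy":0,"dz":0.03,"wx":0,"wy":0,"wz":0,"claw":0.0},{"dx":0,"dy":0,"dz":0.012,"wx":0,"wy":0,"wz":0,"claw":0.0},{"dx":0,"dy":0,"dz":0.006,"wx":0,"wy":0,"wz":0,"claw":0.0},{"dx":0,"dy":0,"dz":0.002,"wx":0,"wy":0,"wz":0,"claw":0.0},{"dx":0,"dy":0,"dz":0,"wx":0,"wy":0,"wz":0,"claw":0.0},{"dx":0,"dy":0,"dz":0,"wx":0,"wy":0,"wz":0,"claw":0.0}])

```text
t: 25.02
eef_pos: [0.5107, -0.2415, 0.0695]
tool_rot: [0.001, -0.058, 0.998, -0.0]
contact_force: [-0.9, -0.3, -0.9]
gripper_width: 0.125
grasp_force: 59.1
```

>>> drive_tool(increments=[{"dx":0,"dy":0,"dz":0.001,"wx":0,"wy":0,"wz":0,"claw":0.0},{"dx":0,"dy":0,"dz":0.001,"wx":0,"wy":0,"wz":0,"claw":0.0},{"dx":0,"dy":0,"dz":0,"wx":0,"wy":0,"wz":0,"claw":0.0}])

```text
t: 25.4
eef_pos: [0.5102, -0.2412, 0.0667]
tool_rot: [-0.0, -0.058, 0.998, 0.0]
contact_force: [-0.2, -0.1, -1.3]
gripper_width: 0.121
grasp_force: 59.1
```

>>> drive_tool(increments=[{"dx":0,"dy":0,"dz":0.0008,"wx":0,"wy":0,"wz":0,"claw":0.0},{"dx":0,"dy":0,"dz":0.0007,"wx":0,"wy":0,"wz":0,"claw":0.0},{"dx":0,"dy":0,"dz":0,"wx":0,"wy":0,"wz":0,"claw":0.0}])

```text
t: 25.78
eef_pos: [0.5102, -0.2412, 0.0652]
tool_rot: [-0.0, -0.058, 0.998, 0.0]
contact_force: [0.4, -0.0, -1.2]
gripper_width: 0.124
grasp_force: 59.1
```

>>> drive_tool(increments=[{"dx":0,"dy":0,"dz":0.0005,"wx":0,"wy":0,"wz":0,"claw":0.0},{"dx":0,"dy":0,"dz":0.0003,"wx":0,"wy":0,"wz":0,"claw":0.0},{"dx":0,"dy":0,"dz":0,"wx":0,"wy":0,"wz":0,"claw":0.0}])

```text
t: 26.15
eef_pos: [0.5102, -0.2413, 0.0644]
tool_rot: [-0.0, -0.058, 0.998, 0.0]
contact_force: [-0.4, 0.1, -0.4]
gripper_width: 0.125
grasp_force: 59.1
```

>>> drive_tool(increments=[{"dx":0,"dy":0,"dz":0.0003,"wx":0,"wy":0,"wz":0,"claw":0.0},{"dx":0,"dy":0,"dz":0.0003,"wx":0,"wy":0,"wz":0,"claw":0.0},{"dx":0,"dy":0,"dz":0,"wx":0,"wy":0,"wz":0,"claw":0.0}])

```text
t: 26.52
eef_pos: [0.5103, -0.2413, 0.0642]
tool_rot: [0.0, -0.058, 0.998, 0.0]
contact_force: [-1.7, 0.9, 5.3]
gripper_width: 0.126
grasp_force: 59.9
```

The foot is on the floor. Releasing and backing straight up.

>>> drive_tool(increments=[{"dx":0,"dy":0,"dz":-0.0002,"wx":0,"wy":0,"wz":0,"claw":0.0},{"dx":0,"dy":0,"dz":0,"wx":0,"wy":0,"wz":0,"claw":0.014},{"dx":0,"dy":0,"dz":0,"wx":0,"wy":0,"wz":0,"claw":0.025},{"dx":0,"dy":0,"dz":0,"wx":0,"wy":0,"wz":0,"claw":0.04},{"dx":0,"dy":0,"dz":0,"wx":0,"wy":0,"wz":0,"claw":0.04},{"dx":0,"dy":0,"dz":0,"wx":0,"wy":0,"wz":0,"claw":0.04},{"dx":0,"dy":0,"dz":-0.01,"wx":0,"wy":0,"wz":0,"claw":0.04},{"dx":0,"dy":0,"dz":-0.03,"wx":0,"wy":0,"wz":0,"claw":0.04},{"dx":0,"dy":0,"dz":-0.04,"wx":0,"wy":0,"wz":0,"claw":0.04},{"dx":0,"dy":0,"dz":-0.05,"wx":0,"wy":0,"wz":0,"claw":0.04},{"dx":0,"dy":0,"dz":-0.03,"wx":0,"wy":0,"wz":0,"claw":0.04},{"dx":0,"dy":0,"dz":0,"wx":0,"wy":0,"wz":0,"claw":0.04},{"dx":0,"dy":0,"dz":0,"wx":0,"wy":0,"wz":0,"claw":0.04}])

```text
t: 28.15
eef_pos: [0.5098, -0.2411, 0.2238]
tool_rot: [-0.0, -0.058, 0.998, 0.0]
contact_force: [-0.1, -0.0, -1.0]
gripper_width: 0.47
grasp_force: 0.0
```

```bash
python3 - <<'E'
from h import *
o=obs();p,d=read_camera("wrist");P=cloud("wrist",d,o);Z=P[...,2]
n=np.hypot(P[...,0]-.51,P[...,1]+.241)<.04
for a,b in((.03,.042),(.053,.065)):
    m=n&(Z>a)&(Z<b);print(cv2.minAreaRect((P[m][:,:2]*1000).astype(np.float32)),np.percentile(Z[m],[5,50,95]).round(4))
cv2.imwrite("pics/f.png",p[:,:,::-1])
E
```

```text
{'t': 28.15, 'q': [0.1306, 0.3333, 0.2496, 1.8726, -0.0998, 0.9483, 2.1128], 'eef_pos': [0.5098, -0.2411, 0.2238], 'tool_rot': [-0.0003, -0.0583, 0.9983, 0.0002], 'contact_force': [-0.1208, -0.0401, -0.9798], 'torque': [-0.0119, -0.0041, -0.0027], 'gripper_width': 0.4703, 'grasp_force': 0.0}
((510.4916076660156, -241.9551544189453), (50.08405303955078, 50.07289123535156), 7.309431076049805) [0.0357 0.037  0.0381]
((510.8800048828125, -241.2164306640625), (43.600955963134766, 10.965412139892578), 6.41502046585083) [0.0567 0.0579 0.059 ]
```

View pics/f.png

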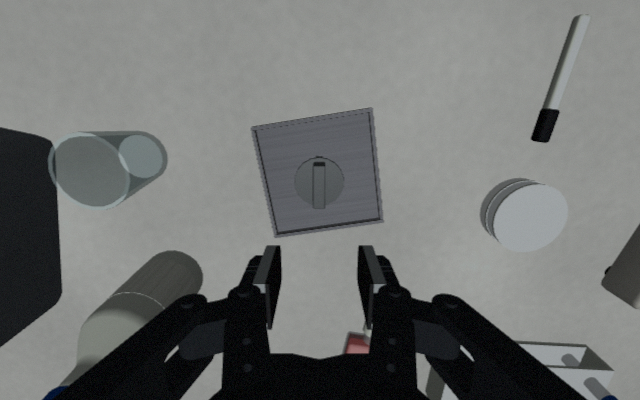

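The cap stands upright in the middle of the tray at (319,182), with its flange top level at 37 mm. The gripper is clear.

```bash
python3 -c "
from station import *
print(hand_in())"
```

```text
the job is handed in; nothing more can be done
None
```

The cap was pressed to its bump stop, turned 61° anticlockwise, lifted out and stood upright in the middle of the tray; the job is handed in at about 28 s, the readings I took showed at most about 12 N on the cap, and no verdict came back.

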